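Rack the make-up palettes and shut the bar

TASK

Put the make-up palettes away after class: swing the rack's retaining bar well out of the way (about square to the rack's front or further), slide every palette lying on the table fully home into a slot of its own, and then swing the bar fully shut across the slot mouths. Leave the bottles, cup, jars and compact where they stand.

Things in the scene. Friction and masses are not known exactly. Their poses are not given: they have to be found in the camera images.
- rack: Low grey palette rack with a clear roof, fixed to the table. Four equal slots side by side run along its +x, open at the -x end (towards the robot). Origin on the table, in the middle of the mouth line (x = 0); y across the slots, z up. Slot centre lines at y = -90, -30, +30, +90 mm; outside y from -124 to +124 mm. The slots have no floor: palettes slide on the table. Back stop at x = 111 mm.
- rack_mouth (a point): Middle of the mouth line, 11 mm above the table (axes as the rack's). Each slot is 52 mm wide and 23 mm high under the roof, which starts 14 mm inside and tops out 27 mm above the table. Partitions 8 mm thick with pointed noses to 4 mm in front of the mouth line that lead a palette in.
- rack_home (a point): 55 mm inside the rack on its centre line, on the table: a palette fully home has its centre at this rack x (its end flush with the mouth line; it can go 1 mm deeper, to the stop).
- bar (a joint): Retaining bar, flat aluminium, 22 mm wide, 14 mm thick (4 to 18 mm above the table); swings level about a pin at the rack's +y side. 0 rad = shut at its stop, across all mouths, inner edge 9 mm before the mouth line; grows as the free end swings out to the rack's -x; pi/2 = along the rack's -x, clear; stop at 2.0. Friction about 0.12 N m: stays where left. Push its edge with closed fingertips.
- bar_pin (a point): Pin of the bar, 11 mm above the table; fixed at (-20, 149) mm in the rack frame. From it the bar points along (-sin q, -cos q) in the rack frame, q being the joint value; it reaches 11 mm behind the pin and 275 mm ahead of it.
- bar_knob (a point): Top of the black knob (18 mm across, top 40 mm above the table) near the free end of the bar, 262 mm from the pin.
- palette1: Closed make-up palette, black slab 110 x 48 x 18 mm (x, y, z) with two rows of colour pans on top, 0.08 to 0.16 kg. Origin at the centre of its underside, x along its length. All palettes are alike and either end may go in first. May be absent (None).
- palette2: Closed make-up palette, black slab 110 x 48 x 18 mm (x, y, z) with two rows of colour pans on top, 0.08 to 0.16 kg. Origin at the centre of its underside, x along its length. All palettes are alike and either end may go in first. May be absent (None).
- palette3: Closed make-up palette, black slab 110 x 48 x 18 mm (x, y, z) with two rows of colour pans on top, 0.08 to 0.16 kg. Origin at the centre of its underside, x along its length. All palettes are alike and either end may go in first. May be absent (None).
- palette4: Closed make-up palette, black slab 110 x 48 x 18 mm (x, y, z) with two rows of colour pans on top, 0.08 to 0.16 kg. Origin at the centre of its underside, x along its length. All palettes are alike and either end may go in first. May be absent (None).
- tonic: clear round bottle with black cap, 52 mm across, 150 mm tall, loose; leave alone. Origin at the centre of its underside.
- powder: white round bottle, 60 mm across, 130 mm tall, loose; leave alone. Origin at the centre of its underside.
- cup: lidded paper cup standing upright, 70 mm across the rim, 90 mm tall, loose; leave alone. Origin at the centre of its underside.
- balm: aluminium tin, 60 mm across, 35 mm tall, loose; leave alone. Origin at the centre of its underside.
- cream: amber jar with white lid, 56 mm across, 45 mm tall, loose; leave alone. Origin at the centre of its underside.
- compact: round white powder compact, 68 mm across, 16 mm tall, loose; leave alone. Origin at the centre of its underside.
Mind the look-alikes: they are no part of the job. Leave any pink look-alike of the palette3 alone.

How it is judged:
By the outcome, as a careful person would: the job done as asked, in the order asked, and still so for the second after the job is handed in, with the robot touching nothing.
Of palette1, palette2, palette3, palette4 only 3 to 4 are there at a start; the rules pass over those that are not, and their reading is None.
At some moment in a run one of palette1, palette2, palette3, palette4 may be knocked a few centimetres aside while the robot is not near it.
Once in a run the grip may slacken for a moment while it holds something.
It also fails if it takes over 210 s, if anything falls off the work surface, if the arm or the gripper's body presses on something with over 40 N, if the wrist force passes 120 N, or if a joint passes its speed limit or range.

ROBOT

A 7-joint arm with a two-finger parallel gripper is mounted at the origin on the work surface. World frame = base frame: x ahead of the robot, y to its left, z up, the work surface at z = 0. Lengths are in m, angles in rad, forces in N, time in s.
With the tool pointing down it reaches from about 0.425 to 0.875 m from the base axis. Payload 4.7 kg.
Tool frame: the origin (TCP) lies midway between the tips of the shut fingers; the grasp point (between the pads) lies 19 mm behind it (ctrl.grip_point_offset is the distance from the TCP to the grasp point, in m); z points along the fingers, y is the line along which they close (so a half turn about z gives the same grasp; the last joint's range is limited). The gripper opens to 87 mm and grips with 3 to 60 N. Pads are 19 mm wide; open, the fingers measure 117 mm over their backs; the gripper's body (75 mm by 190 mm) begins 51 mm behind the grasp point.
Start: joints at [1.309, 0.321, -0.07, 1.45, 0.023, 1.371, -0.057], TCP at [0.177, -0.625, 0.223] pointing down, gripper open.
Joint ranges: [-2.86, 2.86], [-0.3, 2.09], [-1.38, 1.24], [0.06, 2.45], [-1.56, 4.7], [0.09, 2.05], [-2.69, 2.69]. Speed limits (rad/s): [2.57, 2.57, 3.14, 3.14, 3.14, 3.14, 3.14].

INTERFACE

Orientations are given as a rotation vector (axis times angle).
In Python, from bench import ctrl gives the robot as it stands.
- The arm moves only by the tool move_arm, never from a script. Its argument "increments" is text: rows parted by semicolons, each of 7 numbers parted by spaces: the shift along the world's x, y, z in mm, then the turn, a rotation vector about the world's x, y, z in degrees, then the closure in counts, from 0 (fully open) to 255 (shut). A call has exactly 8 rows; each row shifts and turns the commanded pose from where the row before left it; what a row does not reach is not made up. A row lasts 1/12 s, in which the tool goes at most 41.7 mm and 7.16 degrees, less where a joint would pass 70% of its speed; a pose out of reach is approached as far as the arm can. A call with a gripper value outside its range is refused whole. The fingers move at their own pace and stop on an object; "grip_force" is the grip in N (left out, the last holds). Time passes only in rows, so rows that do not move let the fingers close, or fill a call up. It gives the time, the measured TCP pose, the force, the opening and the grip force at its end, in the units of the state.
- ctrl.get_state(): the state, without advancing time (a new reading comes with each control period).
- ctrl.get_image(name): name is "scene" or "top" or "wrist"; returns a dict with "frame" (384x512x3 uint8, red, green, blue), "depth" (384x512 float32, m along the optical axis (not along the pixel's ray), 0 where there is no reading), "fx", "fy", "cx", "cy" (pixels), "position" and "orientation" of the camera in the world. Camera axes: x right, y down, z forward; pixel columns grow to the right and rows downward; lengths in m; the calibration is good to about 2 mm. A picture is of the moment at which its call begins.
- ctrl.close_job(): hands the job in; it is judged then, once.
Trained networks look in a picture, given as the dict that the camera call returned (one of the last four; its "shot" number tells which), for a name from the list of things; names that differ only in an ending like _2 or _b are one class to them, and where a whole thing is asked for, a point or a joint stands for the part that bears it (a point fixed in the world has none). Each returns a list of dicts, best first, with "score" (0 to 1); they miss things now and then, are a little off and sometimes report something else, mostly with a low value. They report only what shows in the picture. A call takes as long as a camera call. They do not tell look-alikes from the thing itself.
- ctrl.find_in(target, picture): "centre" ([x, y, z] in m, in world coordinates, good to about 4 mm: the middle of the surface that is visible of it).
- ctrl.silhouettes(target, picture): "region" (384x512 bool, what is visible of it).
The state is a dict: "time": time; "joint_positions": joint angles; "qd": joint speeds; "joint_torque": joint torques, N m; "position": TCP position; "tool_rot": TCP orientation; "ft_force": force on the tool from outside, world axes, zero at the start; "torque": the same for the moment, N m; "grip_width": opening from 0.0 (shut) to 1.0 (fully open); "grip_force": force on a finger pad.
Only numpy, scipy, OpenCV 4.12 (cv2) and the standard library are available. Lean on these libraries where they do the work, as an engineer would, in place of code of your own. Each camera call takes 0.05 s, during which the arm holds its last target. There are 200 camera calls.

## Working session

There is one attempt and no reset: what is moved stays moved. The work goes in short steps, Python scripts to look and compute and a tool call to move; the robot and the scene stay as the last step left them, time stands still between calls to the robot, and variables do not carry over. Pictures are saved under pics/ and viewed, at most 14 in all, crops included, and the job is handed in when it is done.

Besides the shell and the picture viewer there is one more tool, called after "Call:" as name(argument=value, ...) on one line, values as JSON. move_arm: Moves the arm, as the interface text tells. Its arguments: {"type":"object","properties":{"increments":{"type":"string"},"grip_force":{"type":"number"}},"required":["increments"]}

```bash
mkdir -p pics; ls; cat > h.py <<'E'
import numpy as np, cv2
from scipy.spatial.transform import Rotation as R
from bench import ctrl
def Rm(p):
    o=np.array(p["orientation"],float)
    if o.shape==(3,3): return o
    return R.from_rotvec(o).as_matrix() if o.size==3 else R.from_quat(o).as_matrix()
def cloud(p):
    d=p["depth"];v,u=np.mgrid[:d.shape[0],:d.shape[1]]
    c=np.stack([(u-p["cx"])/p["fx"]*d,(v-p["cy"])/p["fy"]*d,d],-1)
    return c@Rm(p).T+np.array(p["position"])
def save(p,n,box=None,s=1):
    f=p["frame"][...,::-1]
    if box: f=f[box[1]:box[3],box[0]:box[2]]
    cv2.imwrite("pics/"+n,cv2.resize(f,None,fx=s,fy=s,interpolation=cv2.INTER_CUBIC))
def rect(P,m,zlo,zhi):
    m=cv2.erode(m.astype(np.uint8),np.ones((2,2)))>0
    q=P[m]; q=q[(q[:,2]>zlo)&(q[:,2]<zhi)]
    (c,s,a)=cv2.minAreaRect((q[:,:2]*1000).astype(np.float32))
    if s[0]<s[1]: a+=90; s=s[::-1]
    a=(a+90)%180-90
    return np.round(c,1),np.round(s,1),round(a,1),len(q)
E
python3 - <<'E'
from h import *
s=ctrl.get_state(); print(s["position"],s["tool_rot"],s["grip_width"],s["time"])
for n in("top","scene"):
    p=ctrl.get_image(n); save(p,n+"0.png",s=1.5); P=cloud(p)
    print(n,p["position"],p["orientation"],p["fx"])
    for t in("palette1","rack","bar","bar_knob","tonic","powder","cup","balm","cream","compact"):
        for r in ctrl.find_in(t,p): print(t,np.round(r["centre"],3),round(r["score"],2))
    for t in("palette1","rack","bar"):
        for r in ctrl.silhouettes(t,p):
            m=r["region"]; print(t,round(r["score"],2),rect(P,m,0.003,0.06),np.argwhere(m).mean(0)[::-1].round())
E
```

```text
pics
[ 0.17680019 -0.62492259  0.22146624] [-3.10993708e+00 -4.31678749e-01  5.78603701e-04] 0.9997550640662622 0.0
top [ 0.42419018 -0.0985731   1.15428904] [-2.16983029  2.12002194 -0.1610852 ] 375.39214800175387
palette1 [ 0.326 -0.401  0.018] 0.88
palette1 [ 0.613 -0.147  0.016] 0.82
palette1 [ 0.607 -0.322  0.02 ] 0.73
palette1 [ 0.434 -0.28   0.018] 0.71
palette1 [ 0.441 -0.124  0.015] 0.66
palette1 [0.801 0.083 0.013] 0.33
palette1 [0.434 0.218 0.018] 0.27
rack [0.601 0.178 0.024] 0.56
bar [0.432 0.211 0.019] 0.57
bar_knob [0.432 0.214 0.017] 0.66
tonic [ 0.762 -0.036  0.097] 0.56
powder [ 0.762 -0.143  0.092] 0.69
powder [ 0.439 -0.279  0.02 ] 0.62
powder [0.602 0.173 0.027] 0.55
cup [ 0.537 -0.481  0.09 ] 0.63
balm [ 0.522 -0.21   0.032] 0.7
cream [ 0.687 -0.23   0.044] 0.57
compact [0.8   0.082 0.014] 0.81
compact [0.433 0.211 0.019] 0.2
palette1 0.95 (array([ 605.4, -319.9]), array([107.5,  47.4]), -2.7, 509) [323. 192.]
palette1 0.94 (array([ 324.3, -401.5]), array([109.7,  44.5]), 77.4, 556) [352. 286.]
palette1 0.74 (array([ 430.3, -285.9]), array([109.4,  50.8]), 12.5,
[... 1521 characters left out ...]
111.2,  48.8]), -11.7, 607) [204. 182.]
palette1 0.66 (array([ 327.7, -401.9]), array([108. ,  49.1]), 78.1, 723) [102. 227.]
palette1 0.64 (array([ 436. , -281.4]), array([108.3,  50.3]), 12.3, 681) [163. 219.]
palette1 0.16 (array([441.5, 215. ]), array([280.2,  26.6]), 40.5, 645) [275. 109.]
rack 0.88 (array([548. , 184.3]), array([357.7, 276.3]), -22.0, 3395) [305. 144.]
rack 0.54 (array([ 623.1, -149.5]), array([106.3,  45.4]), 17.0, 621) [247. 224.]
bar 0.59 (array([443.3, 213.1]), array([280.1,  26. ]), 39.1, 626) [274. 109.]
bar 0.52 (array([ 622.3, -147.6]), array([106.5,  49.5]), 17.0, 669) [247. 224.]
bar 0.39 (array([550.8, 182.7]), array([356.1, 271.1]), -23.5, 3356) [305. 144.]
```

View pics/top0.png

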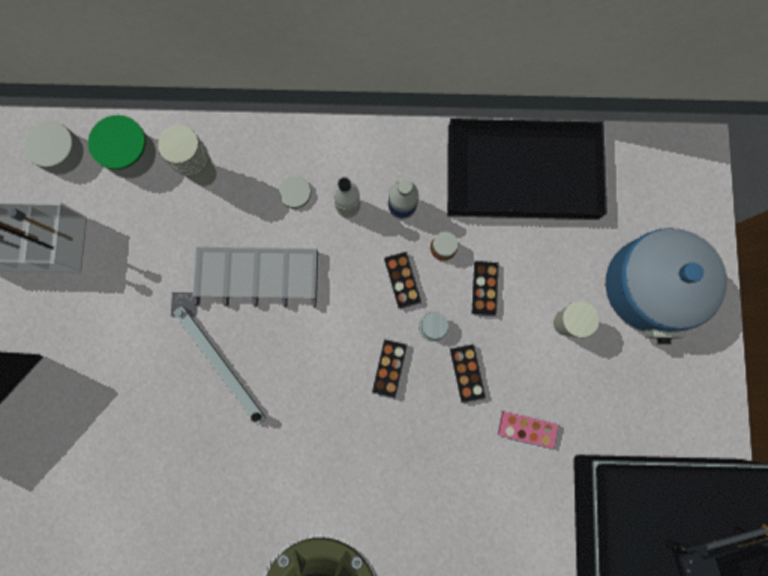

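View pics/scene0.png

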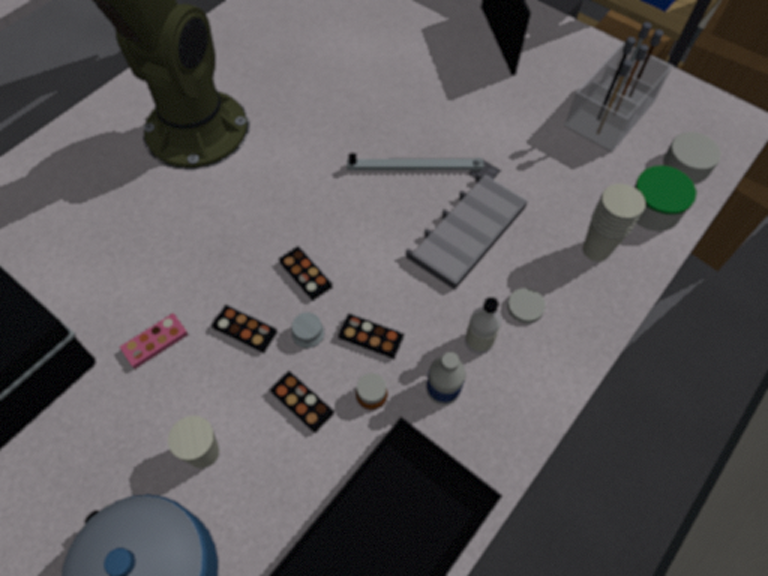

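The top view shows four black palettes (tripled-row image pixels ~(402,280), (485,288), (390,368), (467,373)). The fifth, at (528,430), is pink, so it is the look-alike and I leave it alone. The rack is at (257,276), with the bar about 50° open.

```bash
cat >> h.py <<'E'
def rack(p,v=1):
    P=cloud(p); m=(P[...,2]>.019)&(P[...,2]<.034)&(P[...,0]>.5)&(P[...,0]<.72)&(P[...,1]>-.0)&(P[...,1]<.36)
    m=m&(p["depth"]>0)
    n,l,st,_=cv2.connectedComponentsWithStats(m.astype(np.uint8)); k=1+np.argmax(st[1:,4])
    q=P[l==k]; return cv2.minAreaRect((q[:,:2]*1000).astype(np.float32)), len(q)
E
python3 - <<'E'
from h import *
for n in("top","scene"):
    p=ctrl.get_image(n); print(n,rack(p)); P=cloud(p)
    b=P[(P[...,2]>.008)&(P[...,2]<.022)&(P[...,0]>.3)&(P[...,0]<.53)&(P[...,1]>.1)&(P[...,1]<.33)]
    print(cv2.fitLine((b[:,:2]*1000).astype(np.float32),2,0,.01,.01).ravel(), b[:,0].min(),b[:,1].min(),b[:,1].max())
    k=P[(P[...,2]>.03)&(P[...,2]<.045)&(P[...,0]<.4)&(P[...,0]>.28)&(P[...,1]>.05)&(P[...,1]<.2)]; print("knob",k.mean(0) if len(k) else None,len(k))
    q=P[(P[...,2]>-.01)&(P[...,2]<.01)&(P[...,0]<.45)&(P[...,0]>.35)&(P[...,1]>-.05)&(P[...,1]<.1)]; print("table z",np.median(q[:,2]))
save(p,"rs.png",(230,60,400,210),4)
E
```

```text
top (((618.1051025390625, 151.6161346435547), (121.5895767211914, 249.1006317138672), 0.49167317152023315), 2787)
[  0.7647461   0.6443317 432.28763   209.22687  ] 0.3232285107706964 0.11745974437802847 0.3257220742304957
knob [0.33897312 0.13215842 0.03957838] 34
table z 0.0010394284349019012
scene (((618.9263916015625, 153.0716552734375), (120.82743835449219, 252.68450927734375), 0.5259940028190613), 2614)
[  0.7653998    0.64355505 430.51865    205.88583   ] 0.3220393251297611 0.11677244262747077 0.30101829833494353
knob [0.34017598 0.1318096  0.03833748] 31
table z 0.00047047307503023106
```

Call:
move_arm(increments="35 40 0 0 0 0 255;35 41 0 0 0 0 255;35 41 0 0 0 0 255;35 41 0 0 0 0 255;35 41 0 0 0 0 255;35 41 0 0 0 0 255;35 41 0 0 0 0 255;35 41 0 0 0 0 255")

```text
time: 2.17
position: [0.3948, -0.3706, 0.223]
tool_rot: [3.111, 0.431, 0.0]
ft_force: [1.1, -0.1, -0.4]
grip_width: 0.476
grip_force: 0.0
```

Call:
move_arm(increments="6 41 0 0 0 -5.09 255;6 41 0 0 0 -5.09 255;6 41 0 0 0 -5.09 255;6 41 0 0 0 0 255;6 41 0 0 0 0 255;6 41 0 0 0 0 255;6 41 0 0 0 0 255;6 41 0 0 0 0 255")

```text
time: 2.83
position: [0.4417, -0.0423, 0.2229]
tool_rot: [3.14, 0.014, 0.001]
ft_force: [-0.1, -0.6, 0.7]
grip_width: 0.01
grip_force: 0.0
```

Call:
move_arm(increments="6 40 0 0 0 0 255;6 40 0 0 0 0 255;6 40 0 0 0 0 255;6 40 0 0 0 0 255;6 40 0 0 0 0 255;6 40 0 0 0 0 255;0 0 0 0 0 0 255;0 0 0 0 0 0 255")

```text
time: 3.5
position: [0.4771, 0.1988, 0.2226]
tool_rot: [-3.14, -0.024, 0.001]
ft_force: [0.3, -0.7, -0.3]
grip_width: 0.007
grip_force: 0.0
```

```bash
python3 - <<'E'
from h import *
s=ctrl.get_state(); print(s["position"],s["tool_rot"],s["grip_width"])
p=ctrl.get_image("wrist"); save(p,"w1.png",s=1.5); print(p["position"],rack(p)); np.savez("w1",**{k:p[k] for k in("frame","depth","fx","fy","cx","cy","position","orientation")})
E
```

```text
[0.47709004 0.19876832 0.22261468] [-3.13984309e+00 -2.41499594e-02  1.06775194e-03] 0.007338283423808933
[0.55182096 0.19893143 0.38512492] (((613.8384399414062, 152.56248474121094), (114.17939758300781, 248.7022705078125), 0.6797951459884644), 19797)
```

View pics/w1.png

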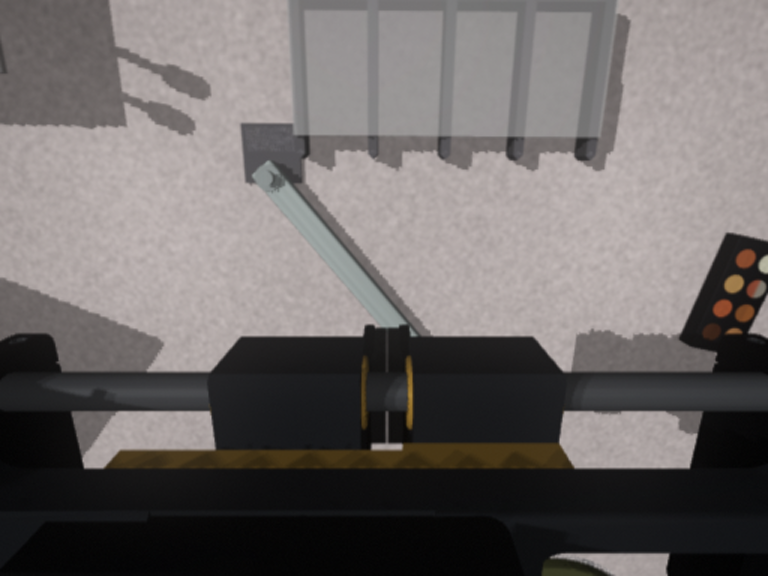

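Call:
move_arm(increments="2 0 -36 0 0 0 255;2 0 -36 0 0 0 255;2 0 -36 0 0 0 255;0 0 -36 0 0 0 255;0 0 -36 0 0 0 255;0 0 -32 0 0 0 255;0 0 0 0 0 0 255;0 0 0 0 0 0 255")

```text
time: 4.22
position: [0.4829, 0.1936, 0.0097]
tool_rot: [3.14, 0.011, -0.005]
ft_force: [1.1, 0.5, 0.4]
grip_width: 0.009
grip_force: 0.0
```

Call:
move_arm(increments="-6 10 0 0 0 0 255;-6 10 0 0 0 0 255;-6 10 0 0 0 0 255;-6 10 0 0 0 0 255;-6 10 0 0 0 0 255;-6 10 0 0 0 0 255;-5 12 0 0 0 0 255;-5 12 0 0 0 0 255")

```text
time: 4.88
position: [0.4374, 0.281, 0.0109]
tool_rot: [3.141, 0.015, 0.002]
ft_force: [2.5, -2.3, 0.7]
grip_width: 0.008
grip_force: 1.4
```

Call:
move_arm(increments="-2 12 0 0 0 0 255;0 10 0 0 0 0 255;0 0 0 0 0 0 255;0 -8 0 0 0 0 255;0 -4 40 0 0 0 255;0 -20 41 0 0 0 255;0 -30 40 0 0 0 255;0 -40 41 0 0 0 255")

```text
time: 5.55
position: [0.4353, 0.2175, 0.1528]
tool_rot: [-3.14, -0.018, 0.0]
ft_force: [1.6, -0.8, 0.6]
grip_width: 0.007
grip_force: 0.0
```

```bash
cat >> h.py <<'E'
def barq(p):
    P=cloud(p); b=P[(P[...,2]>.008)&(P[...,2]<.022)&(P[...,0]>.24)&(P[...,0]<.548)&(P[...,1]>.0)&(P[...,1]<.48)&(np.hypot(P[...,0]-.541,P[...,1]-.301)<.27)]
    l=cv2.fitLine((b[:,:2]*1000).astype(np.float32),1,0,.01,.01).ravel(); return l,len(b)
def pals(p):
    P=cloud(p); return [(round(r["score"],2),)+rect(P,r["region"],0.01,0.025) for r in ctrl.silhouettes("palette1",p)]
E
python3 - <<'E'
from h import *
s=ctrl.get_state(); print(s["position"],s["tool_rot"],s["grip_width"])
p=ctrl.get_image("top"); save(p,"t1.png",s=1.5); print(barq(p)); print(*pals(p),sep="\n")
E
```

```text
[0.43532953 0.21748818 0.15276872] [-3.14006457e+00 -1.83591334e-02  6.66205422e-05] 0.006618991376174583
(array([ 9.7276127e-01, -2.3180908e-01,  4.3236786e+02,  3.2148782e+02],
      dtype=float32), 158)
(0.95, array([ 618.1, -150.3]), array([106. ,  46.6]), 18.0, 503)
(0.83, array([ 431.9, -283.5]), array([105.4,  45.9]), 12.5, 523)
(0.78, array([ 324.1, -402.5]), array([109.2,  44.5]), 77.4, 564)
(0.65, array([ 604.2, -319.6]), array([105.7,  47.2]), -1.5, 488)
(0.64, array([ 438.2, -127.1]), array([108.8,  45.5]), -11.5, 540)
(0.27, array([568.7, 218.2]), array([431.8, 217.9]), -56.6, 420)
(0.26, array([ 535.2, -459.4]), array([0., 0.]), 0.0, 1)
```

View pics/t1.png

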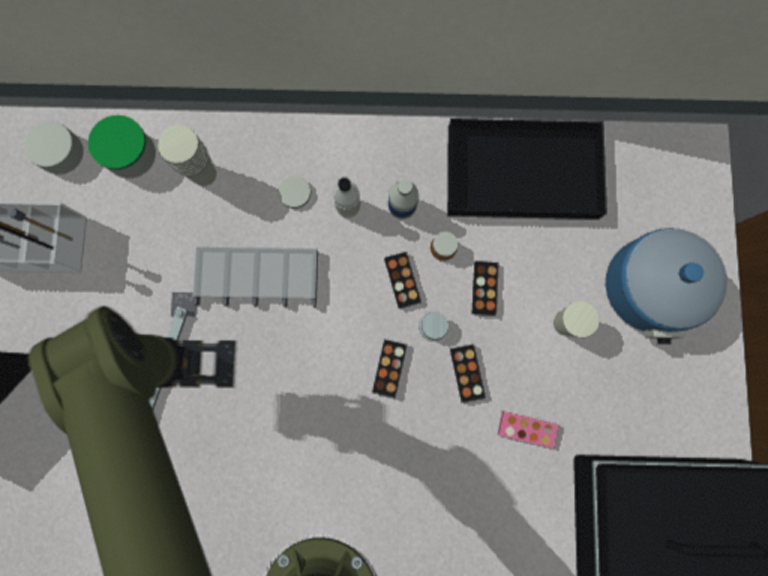

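Call:
move_arm(increments="-2 -41 4 0 0 -6.25 0;-2 -41 4 0 0 -6.25 0;-2 -41 4 0 0 0 0;-2 -41 4 0 0 0 0;-2 -41 4 0 0 0 0;-2 -41 0 0 0 0 0;-2 -41 0 0 0 0 0;-2 -41 0 0 0 0 0")

```text
time: 6.32
position: [0.4187, -0.1127, 0.1706]
tool_rot: [3.124, -0.329, -0.001]
ft_force: [1.6, -0.1, 0.5]
grip_width: 0.525
grip_force: 0.0
```

Call:
move_arm(increments="0 -10 0 0 0 0 0;0 0 0 0 0 0 0;0 0 0 0 0 0 0;0 0 0 0 0 0 0;0 0 0 0 0 0 0;0 0 0 0 0 0 0;0 0 0 0 0 0 0;0 0 0 0 0 0 0")

```text
time: 6.98
position: [0.4199, -0.12, 0.1712]
tool_rot: [3.124, -0.325, 0.0]
ft_force: [-0.4, 0.1, 0.2]
grip_width: 0.99
grip_force: 0.0
```

```bash
python3 - <<'E'
from h import *
s=ctrl.get_state(); print(s["position"],s["tool_rot"],s["grip_width"])
p=ctrl.get_image("wrist"); save(p,"w2.png",s=1); print(p["position"],*pals(p),sep="\n")
E
```

```text
[ 0.41992719 -0.11996435  0.1712496 ] [ 3.12445106e+00 -3.25254368e-01  8.96945524e-05] 0.9903343412198085
[ 0.49294217 -0.13607432  0.3338291 ]
(0.97, array([ 438.8, -125.2]), array([107.6,  47.8]), -11.8, 3888)
(0.88, array([ 587.4, -158. ]), array([48.1, 42.9]), -72.9, 1684)
(0.72, array([ 559.4, -314.8]), array([47.8, 15.6]), 86.7, 693)
(0.63, array([ 330.7, -381.1]), array([70. , 47.7]), 78.4, 2246)
(0.58, array([ 433.3, -281.9]), array([109.6,  49. ]), 12.6, 4392)
```

View pics/w2.png

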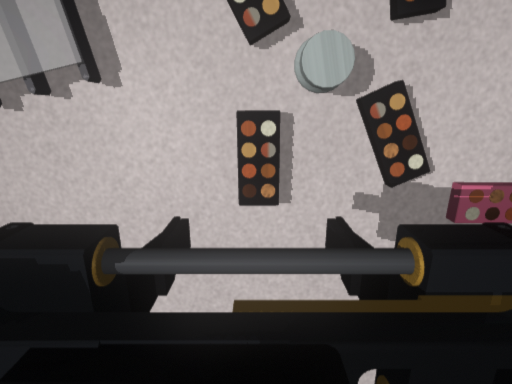

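Call:
move_arm(increments="0 -1 -40 0 0 0 0;0 0 -40 0 0 0 0;0 0 -40 0 0 0 0;0 0 -30 0 0 0 0;0 0 -17 0 0 0 0;0 0 0 0 0 0 0;0 0 0 0 0 0 255;0 0 0 0 0 0 255", grip_force=25)

```text
time: 7.75
position: [0.42, -0.1216, 0.0042]
tool_rot: [-3.124, 0.327, 0.0]
ft_force: [0.7, 0.1, -0.2]
grip_width: 0.921
grip_force: 0.0
```

Call:
move_arm(increments="0 0 0 0 0 0 255;0 0 0 0 0 0 255;0 0 0 0 0 0 255;0 0 0 0 0 0 255;0 0 0 0 0 0 255;0 0 0 0 0 0 255;0 0 20 0 0 0 255;0 0 20 0 0 0 255")

```text
time: 8.42
position: [0.4182, -0.121, 0.0435]
tool_rot: [-3.123, 0.327, 0.006]
ft_force: [1.3, -0.2, -1.7]
grip_width: 0.549
grip_force: 25.0
```

Call:
move_arm(increments="6 40 0 0 0 6.25 255;6 40 0 0 0 6.25 255;6 40 0 0 0 0 255;6 40 0 0 0 0 255;6 40 0 0 0 0 255;6 40 0 0 0 0 255;6 40 0 0 0 0 255;6 40 0 0 0 0 255")

```text
time: 9.08
position: [0.4676, 0.1999, 0.044]
tool_rot: [3.141, 0.014, -0.0]
ft_force: [1.2, 0.1, -1.5]
grip_width: 0.551
grip_force: 25.0
```

Call:
move_arm(increments="4 42 0 0 0 0 255;4 0 0 0 0 0 255;0 0 -10 0 0 0 255;0 0 -10 0 0 0 255;0 0 -8 0 0 0 255;0 0 0 0 0 0 255;0 0 0 0 0 0 255;0 0 0 0 0 0 255")

```text
time: 9.75
position: [0.4759, 0.2388, 0.0161]
tool_rot: [3.141, 0.012, -0.0]
ft_force: [0.1, 0.6, -1.9]
grip_width: 0.551
grip_force: 25.0
```

```bash
python3 - <<'E'
from h import *
s=ctrl.get_state(); print(s["position"],s["tool_rot"],s["grip_width"],s["ft_force"])
p=ctrl.get_image("wrist"); save(p,"w3.png",s=1); print(p["position"],*pals(p),sep="\n"); print(rack(p))
P=cloud(p); np.save("w3P",P); print(P[:,256].round(3)[::40])
E
```

```text
[0.47590198 0.23876683 0.01610537] [ 3.14106125e+00  1.20098488e-02 -2.21973361e-04] 0.5505565899692391 [ 0.10867161  0.64708367 -1.86414395]
[0.55054887 0.23872122 0.17867365]
(0.84, array([0., 0.]), array([0., 0.]), 0.0, 0)
(((578.8794555664062, 192.56207275390625), (45.121158599853516, 168.0178985595703), 0.4304160177707672), 22522)
[[ 0.601  0.24   0.026]
 [ 0.583  0.24   0.027]
 [ 0.568  0.24  -0.   ]
 [ 0.545  0.239  0.03 ]
 [ 0.524  0.239  0.029]
 [ 0.502  0.239  0.03 ]
 [ 0.477  0.239  0.03 ]
 [ 0.45   0.239  0.03 ]
 [ 0.502  0.239  0.123]
 [ 0.502  0.239  0.134]]
```

View pics/w3.png

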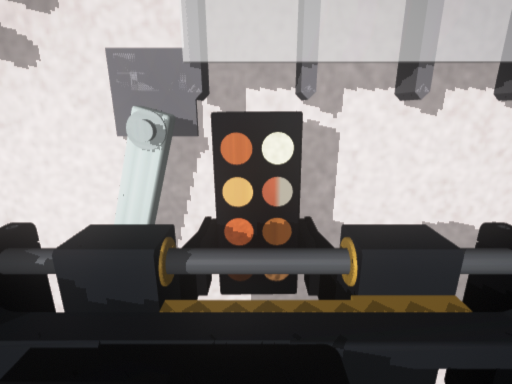

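```bash
cat >> h.py <<'E'
def edges(p,x0,x1,zlo,zhi,y0,y1):
    "occupied y intervals (mm) of points in window"
    P=cloud(p); m=(P[...,0]>x0)&(P[...,0]<x1)&(P[...,2]>zlo)&(P[...,2]<zhi)&(P[...,1]>y0)&(P[...,1]<y1)
    b=np.bincount(((P[m][:,1]-y0)*1000).astype(int),minlength=int((y1-y0)*1000)); on=b>=max(2,.25*b.max())
    d=np.diff(np.r_[0,on.astype(int),0]); return [(y0*1000+a,y0*1000+c) for a,c in zip(np.where(d==1)[0],np.where(d==-1)[0])]
E
python3 - <<'E'
from h import *
p=ctrl.get_image("wrist")
print(edges(p,.557,.572,.008,.032,.06,.30)); print(edges(p,.515,.548,.02,.04,.19,.30))
P=cloud(p)
for y in(.210,.212,.214): 
  m=(abs(P[...,1]-y)<.001)&(P[...,2]>.01)&(P[...,0]>.55); print(y,P[m][:,0].min() if m.any() else None)
m=(P[...,1]>.225)&(P[...,1]<.255)&(P[...,2]>.02)&(P[...,2]<.032); x=np.sort(P[m][:,0]); i=np.argmax(np.diff(x)); print("gap (front,roof)",x[i],x[i+1])
E
```

```text
[(np.float64(152.0), np.float64(157.0)), (np.float64(213.0), np.float64(215.0)), (np.float64(216.0), np.float64(217.0)), (np.float64(268.0), np.float64(269.0)), (np.float64(270.0), np.float64(271.0))]
[(np.float64(216.0), np.float64(264.0)), (np.float64(292.0), np.float64(300.0))]
0.21 0.5580693528101435
0.212 0.5561746356705977
0.214 0.5570311448738806
gap (front,roof) 0.5502712488459723 0.5735064210817075
```

Call:
move_arm(increments="0 2.5 -6 0 0 0 255;0 0 -5 0 0 0 255;3 0 0 0 0 0 255;6 0 0 0 0 0 255;6 0 0 0 0 0 255;6 0 0 0 0 0 255;6 0 0 0 0 0 255;0 0 0 0 0 0 255")

```text
time: 10.57
position: [0.5047, 0.2421, 0.0053]
tool_rot: [-3.141, -0.012, -0.002]
ft_force: [-0.2, 0.5, -0.1]
grip_width: 0.549
grip_force: 25.0
```

Call:
move_arm(increments="7 0 0 0 0 0 255;7 0 0 0 0 0 255;7 0 0 0 0 0 255;5 0 0 0 0 0 255;0 0 0 0 0 0 95;0 0 0 0 0 0 95;0 0 0 0 0 0 95;0 0 20 0 0 0 95")

```text
time: 11.23
position: [0.5257, 0.241, 0.0221]
tool_rot: [3.139, 0.015, -0.01]
ft_force: [-0.2, -0.7, -0.7]
grip_width: 0.62
grip_force: 0.0
```

Call:
move_arm(increments="0 0 25 0 0 0 95;-30 0 0 0 0 0 255;-30 0 0 0 0 0 255;0 0 0 0 0 0 255;0 0 0 0 0 0 255;0 0 0 0 0 0 255;0 0 -20 0 0 0 255;0 0 -20 0 0 0 255")

```text
time: 11.9
position: [0.4714, 0.2427, 0.011]
tool_rot: [-3.14, -0.012, -0.006]
ft_force: [0.5, 0.6, -0.1]
grip_width: 0.182
grip_force: 0.0
```

```bash
python3 - <<'E'
from h import *
s=ctrl.get_state(); print(s["position"],s["tool_rot"],s["grip_width"],s["ft_force"])
p=ctrl.get_image("wrist"); save(p,"w4.png",s=1)
E
```

```text
[0.47136096 0.24274424 0.01098715] [-3.14028867 -0.01235882 -0.0062761 ] 0.1822449544171601 [ 0.51229599  0.63877655 -0.08113029]
```

View pics/w4.png

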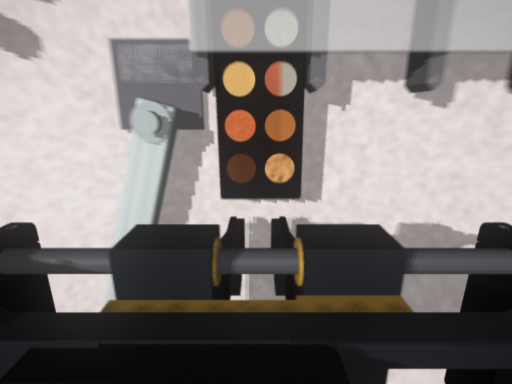

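Call:
move_arm(increments="0 0 -2 0 0 0 255;8 0 0 0 0 0 255;12 0 0 0 0 0 255;12 0 0 0 0 0 255;12 0 0 0 0 0 255;12 0 0 0 0 0 255;10 0 0 0 0 0 255;6 0 0 0 0 0 255")

```text
time: 12.62
position: [0.543, 0.2424, 0.0092]
tool_rot: [-3.141, -0.013, -0.002]
ft_force: [-1.8, -0.3, 1.8]
grip_width: 0.003
grip_force: 0.8
```

Call:
move_arm(increments="2 0 0 0 0 0 255;1 0 0 0 0 0 255;1 0 0 0 0 0 255;1 0 0 0 0 0 255;0 0 0 0 0 0 255;0 0 0 0 0 0 255;0 0 0 0 0 0 255;0 0 0 0 0 0 255")

```text
time: 13.28
position: [0.5453, 0.2425, 0.0082]
tool_rot: [3.141, 0.015, -0.001]
ft_force: [-1.8, 0.5, 1.2]
grip_width: 0.007
grip_force: 0.9
```

```bash
python3 - <<'E'
from h import *
s=ctrl.get_state(); print(s["position"],s["tool_rot"],s["grip_width"],s["ft_force"])
p=ctrl.get_image("wrist"); save(p,"w5.png",s=1)
P=cloud(p)
for y in (.225,.23,.235,.25,.255,.26):
  m=(abs(P[...,1]-y)<.002)&(P[...,2]>.008)&(P[...,2]<.024)&(P[...,0]>.5); x=P[m]; print(y,x.min(0) if len(x) else None)
E
```

```text
[0.54533979 0.24252447 0.00823006] [ 3.14146045e+00  1.52294694e-02 -5.96970649e-04] 0.006500035542288484 [-1.84492198  0.50328144  1.19466015]
0.225 [0.55672461 0.22303853 0.01703192]
0.23 [0.55658148 0.22806822 0.01642023]
0.235 [0.5547097  0.23300178 0.01669605]
0.25 [0.55583073 0.2480139  0.01691057]
0.255 [0.55656102 0.25330223 0.01656121]
0.26 [0.55649988 0.25800283 0.01713327]
```

View pics/w5.png

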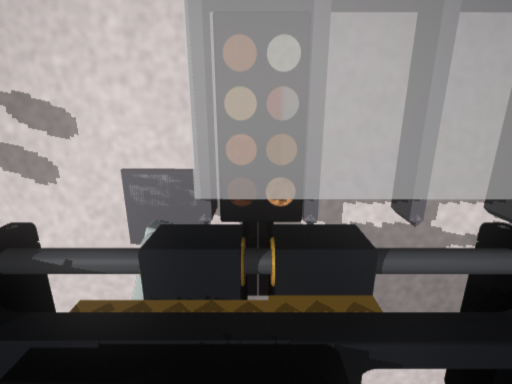

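Call:
move_arm(increments="1 0 0 0 0 0 255;1 0 0 0 0 0 255;1 0 0 0 0 0 255;1 0 0 0 0 0 255;0 0 0 0 0 0 255;0 0 0 0 0 0 255;0 0 0 0 0 0 255;0 0 0 0 0 0 255")

```text
time: 14.0
position: [0.5499, 0.2422, 0.0081]
tool_rot: [3.141, 0.014, 0.0]
ft_force: [-0.8, 0.6, -0.3]
grip_width: 0.001
grip_force: 0.4
```

Call:
move_arm(increments="0.5 0 0 0 0 0 255;0.5 0 0 0 0 0 255;0 0 0 0 0 0 255;0 0 0 0 0 0 255;0 0 0 0 0 0 255;0 0 0 0 0 0 255;0 0 0 0 0 0 255;0 0 0 0 0 0 255")

```text
time: 14.67
position: [0.55, 0.2422, 0.0081]
tool_rot: [3.141, 0.015, -0.002]
ft_force: [-4.6, -0.5, 3.4]
grip_width: 0.005
grip_force: 2.6
```

Call:
move_arm(increments="-8 0 10 0 0 0 255;0 -5 41 0 0 0 255;0 -10 40 0 0 0 255;4 -32 26 0 0 0 0;5 -41 5 0 0 0 0;5 -41 5 0 0 0 0;5 -41 5 0 0 5.5 0;5 -41 5 0 0 5.5 0")

```text
time: 15.33
position: [0.5682, 0.0283, 0.1463]
tool_rot: [3.123, 0.322, 0.006]
ft_force: [0.4, 0.1, -1.3]
grip_width: 0.3
grip_force: 0.0
```

Call:
move_arm(increments="5 -41 0 0 0 6 0;5 -41 0 0 0 0 0;5 -41 0 0 0 0 0;5 -41 0 0 0 0 0;2 -20 0 0 0 0 0;0 0 0 0 0 0 0;0 0 0 0 0 0 0;0 0 0 0 0 0 0")

```text
time: 16.0
position: [0.5893, -0.1519, 0.1453]
tool_rot: [3.105, 0.48, 0.002]
ft_force: [0.1, -0.0, -0.5]
grip_width: 0.912
grip_force: 0.0
```

```bash
python3 - <<'E'
from h import *
s=ctrl.get_state(); print(s["position"],s["tool_rot"],s["grip_width"])
p=ctrl.get_image("wrist"); print(*pals(p),sep="\n")
p=ctrl.get_image("top"); print(*pals(p),sep="\n");print(barq(p))
E
```

```text
[ 0.58929255 -0.15188425  0.14533296] [3.10468410e+00 4.79986252e-01 2.02763746e-03] 0.9119883858507566
(0.92, array([ 480.7, -269.6]), array([49.1, 19.8]), -67.1, 532)
(0.78, array([ 607.4, -317.6]), array([107.7,  49.2]), -3.0, 3334)
(0.72, array([ 619.9, -148.3]), array([109.7,  47.5]), 16.5, 4605)
(0.82, array([ 431.3, -293. ]), array([103.8,  34. ]), 1.6, 315)
(0.78, array([ 324.5, -402.3]), array([111.2,  45.4]), 77.4, 574)
(0.74, array([ 606.3, -319.4]), array([108.4,  48.7]), -3.8, 521)
(0.68, array([ 527.5, -466.2]), array([30.8,  0.7]), 30.0, 3)
(0.58, array([566.1, 239.8]), array([37.3, 10.2]), -87.8, 48)
(array([ 9.6268141e-01, -2.7063718e-01,  4.5798434e+02,  3.1960413e+02],
      dtype=float32), 708)
```

Call:
move_arm(increments="-1 -6 -35 0 0 -0.6 0;0 0 -40 0 0 0 0;0 0 -40 0 0 0 0;0 0 -26 0 0 0 0;0 0 0 0 0 0 0;0 0 0 0 0 0 255;0 0 0 0 0 0 255;0 0 0 0 0 0 255")

```text
time: 16.87
position: [0.588, -0.1581, 0.0046]
tool_rot: [3.107, 0.464, 0.001]
ft_force: [0.6, 0.4, -0.6]
grip_width: 0.856
grip_force: 0.0
```

Call:
move_arm(increments="0 0 0 0 0 0 255;0 0 0 0 0 0 255;0 0 0 0 0 0 255;0 0 0 0 0 0 255;0 0 0 0 0 0 255;0 0 20 0 0 0 255;-10 10 25 0 0 0 255;-15 30 20 0 0 0 255")

```text
time: 17.53
position: [0.5633, -0.1239, 0.0699]
tool_rot: [3.107, 0.45, 0.001]
ft_force: [1.1, -0.4, -0.3]
grip_width: 0.547
grip_force: 24.9
```

Call:
move_arm(increments="-13 36 0 0 0 -5.3 255;-13 36 0 0 0 -5.3 255;-13 38 0 0 0 -5.4 255;-13 39 0 0 0 0 255;-13 39 0 0 0 0 255;-12 39 0 0 0 0 255;-12 39 0 0 0 0 255;-12 39 0 0 0 0 255")

```text
time: 18.2
position: [0.4608, 0.1877, 0.0693]
tool_rot: [3.141, 0.025, 0.001]
ft_force: [1.0, 0.1, -1.1]
grip_width: 0.548
grip_force: 24.9
```

Call:
move_arm(increments="0 0 -18 0 0 0 255;0 0 -18 0 0 0 255;0 0 -18 0 0 0 255;0 0 0 0 0 0 255;0 0 0 0 0 0 255;0 0 0 0 0 0 255;0 0 0 0 0 0 255;0 0 0 0 0 0 255")

```text
time: 18.87
position: [0.4627, 0.1864, 0.0163]
tool_rot: [-3.141, -0.025, -0.003]
ft_force: [-0.4, -0.3, -0.6]
grip_width: 0.546
grip_force: 24.9
```

```bash
cat >> h.py <<'E'
def pre(y):
    s=ctrl.get_state(); print(s["position"],s["tool_rot"],s["grip_width"],s["ft_force"])
    p=ctrl.get_image("wrist"); P=cloud(p)
    print(edges(p,.557,.572,.008,.032,y-.05,y+.05)); print(edges(p,.51,.545,.02,.04,y-.05,y+.05))
    m=(abs(P[...,1]-y)<.015)&(P[...,2]>.016)&(P[...,2]<.034)&(P[...,0]>.5); x=np.sort(P[m][:,0]); i=np.argmax(np.diff(x)); print("front,roof",x[i],x[i+1])
    q=P[(P[...,0]>.50)&(P[...,0]<x[i]+.001)&(abs(P[...,1]-y)<.05)&(P[...,2]>.02)&(P[...,2]<.04)]
    print(cv2.minAreaRect((q[:,:2]*1000).astype(np.float32))); return p
E
python3 -c "
from h import *
pre(.1824)"
```

```text
[0.46271944 0.18640965 0.01629082] [-3.14133819 -0.02473594 -0.00317025] 0.5462336434481415 [-0.37757216 -0.32433498 -0.64620165]
[(np.float64(148.4), np.float64(156.4)), (np.float64(207.4), np.float64(215.4)), (np.float64(217.4), np.float64(232.4))]
[(np.float64(163.4), np.float64(211.4))]
front,roof 0.551995709350851 0.5740098358669344
((525.572265625, 187.68763732910156), (52.228790283203125, 48.056026458740234), 1.6807917356491089)
```

Call:
move_arm(increments="0 -4.7 -6 0 0 -0.7 255;0 0 -5 0 0 0 255;4 0 0 0 0 0 255;6 0 0 0 0 0 255;6 0 0 0 0 0 255;6 0 0 0 0 0 255;6 0 0 0 0 0 255;0 0 0 0 0 0 255")

```text
time: 19.58
position: [0.4914, 0.1815, 0.0041]
tool_rot: [-3.141, -0.005, -0.001]
ft_force: [0.4, -0.6, -0.9]
grip_width: 0.551
grip_force: 24.9
```

Call:
move_arm(increments="8 0 0 0 0 0 255;8 0 0 0 0 0 255;8 0 0 0 0 0 255;8 0 0 0 0 0 255;6 0 0 0 0 0 255;0 0 0 0 0 0 255;0 0 0 0 0 0 95;0 0 0 0 0 0 95")

```text
time: 20.25
position: [0.5275, 0.1818, 0.0041]
tool_rot: [3.142, 0.007, -0.001]
ft_force: [-0.2, -0.3, -0.2]
grip_width: 0.606
grip_force: 0.0
```

Call:
move_arm(increments="0 0 0 0 0 0 95;0 0 25 0 0 0 95;0 0 20 0 0 0 95;-30 0 0 0 0 0 255;-30 0 0 0 0 0 255;0 0 0 0 0 0 255;0 0 0 0 0 0 255;0 0 0 0 0 0 255")

```text
time: 20.92
position: [0.4683, 0.1814, 0.0496]
tool_rot: [3.141, 0.006, 0.002]
ft_force: [0.4, -0.2, -0.3]
grip_width: 0.337
grip_force: 0.0
```

```bash
cat >> h.py <<'E'
def rear(y):
    s=ctrl.get_state(); print(s["position"],s["tool_rot"],s["grip_width"],s["ft_force"])
    p=ctrl.get_image("wrist"); P=cloud(p)
    for d in(-20,-15,15,20):
        m=(abs(P[...,1]-y-d/1000)<.002)&(P[...,2]>.012)&(P[...,2]<.024)&(P[...,0]>.47); x=P[m]; print(d,x.min(0).round(4) if len(x) else None)
    return p
E
python3 -c "
from h import *
save(rear(.182),'w6.png')"
```

```text
[0.46826913 0.18142981 0.04955203] [3.14105186e+00 6.43543839e-03 2.29161798e-03] 0.3373794854115056 [ 0.43170521 -0.21692727 -0.26479282]
-20 [0.5088 0.16   0.0165]
-15 [0.5089 0.165  0.0164]
15 [0.5079 0.195  0.0165]
20 [0.5079 0.2    0.0165]
```

Call:
move_arm(increments="5 0.5 0 0 0 0 255;0 0 0 0 0 0 255;0 0 -20 0 0 0 255;0 0 -21 0 0 0 255;10 0 0 0 0 0 255;10 0 0 0 0 0 255;12 0 0 0 0 0 255;12 0 0 0 0 0 255")

```text
time: 21.63
position: [0.5192, 0.1824, 0.0093]
tool_rot: [-3.141, -0.005, -0.002]
ft_force: [-0.7, -0.7, 0.2]
grip_width: 0.001
grip_force: 0.2
```

Call:
move_arm(increments="12 0 0 0 0 0 255;10 0 0 0 0 0 255;5 0 0 0 0 0 255;3 0 0 0 0 0 255;2 0 0 0 0 0 255;1 0 0 0 0 0 255;0 0 0 0 0 0 255;0 0 0 0 0 0 255")

```text
time: 22.3
position: [0.5496, 0.1821, 0.0083]
tool_rot: [3.141, 0.007, 0.001]
ft_force: [-0.8, 0.3, -1.1]
grip_width: 0.006
grip_force: 0.0
```

Call:
move_arm(increments="0.5 0 0 0 0 0 255;0.5 0 0 0 0 0 255;0.5 0 0 0 0 0 255;0 0 0 0 0 0 255;0 0 0 0 0 0 255;0 0 0 0 0 0 255;0 0 0 0 0 0 255;0 0 0 0 0 0 255")

```text
time: 22.97
position: [0.5504, 0.1821, 0.0081]
tool_rot: [3.141, 0.007, -0.002]
ft_force: [-5.1, -1.6, 4.3]
grip_width: 0.008
grip_force: 2.6
```

Call:
move_arm(increments="-10 0 10 0 0 0 255;0 -10 40 0 0 0 255;0 -20 40 0 0 0 255;3 -41 36 0 0 -1 0;3 -41 0 0 0 -1 0;3 -41 0 0 0 -1 0;4 -41 0 0 0 0 0;4 -41 0 0 0 0 0")

```text
time: 23.63
position: [0.5588, -0.0445, 0.1238]
tool_rot: [3.139, -0.076, 0.006]
ft_force: [-0.6, 1.1, -0.0]
grip_width: 0.3
grip_force: 0.0
```

Call:
move_arm(increments="4 -41 0 0 0 0 0;4 -41 0 0 0 0 0;4 -41 0 0 0 0 0;4 -41 0 0 0 0 0;0 -41 0 0 0 0 0;0 -41 0 0 0 0 0;0 -18 0 0 0 0 0;0 0 0 0 0 0 0")

```text
time: 24.3
position: [0.5721, -0.3147, 0.1223]
tool_rot: [3.136, -0.091, 0.001]
ft_force: [-0.5, 0.5, 0.6]
grip_width: 0.908
grip_force: 0.0
```

```bash
python3 - <<'E'
from h import *
s=ctrl.get_state(); print(s["position"],s["tool_rot"],s["grip_width"])
p=ctrl.get_image("wrist"); print(*pals(p),sep="\n")
E
```

```text
[ 0.57206848 -0.31467773  0.12228744] [ 3.13573135e+00 -9.14272088e-02  1.23932329e-03] 0.9081784087357766
(0.6, array([ 457.7, -277.2]), array([49. , 47.6]), 12.1, 1205)
(0.57, array([ 606.7, -318.2]), array([108.7,  47.9]), -2.8, 5533)
(0.54, array([ 319.9, -430.4]), array([17.1,  8.5]), 0.2, 58)
```

Call:
move_arm(increments="1.5 -2 -30 0 0 0.4 0;0 0 -35 0 0 0 0;0 0 -35 0 0 0 0;0 0 -18 0 0 0 0;0 0 0 0 0 0 0;0 0 0 0 0 0 255;0 0 0 0 0 0 255;0 0 0 0 0 0 255")

```text
time: 25.07
position: [0.5759, -0.3067, 0.0057]
tool_rot: [3.141, -0.062, 0.002]
ft_force: [0.2, 0.2, -0.6]
grip_width: 0.854
grip_force: 0.0
```

Call:
move_arm(increments="0 0 0 0 0 0 255;0 0 0 0 0 0 255;0 0 0 0 0 0 255;0 0 0 0 0 0 255;0 0 0 0 0 0 255;0 0 20 0 0 0 255;0 10 30 0 0 0 255;-10 38 30 0 0 0.5 255")

```text
time: 25.73
position: [0.5662, -0.2709, 0.0803]
tool_rot: [3.139, -0.063, 0.001]
ft_force: [-0.1, -1.9, 0.7]
grip_width: 0.555
grip_force: 24.4
```

Call:
move_arm(increments="-13 38 0 0 0 1 255;-13 38 0 0 0 1 255;-13 38 0 0 0 1 255;-13 39 0 0 0 0 255;-13 39 0 0 0 0 255;-12 39 0 0 0 0 255;-12 39 0 0 0 0 255;-12 39 0 0 0 0 255")

```text
time: 26.4
position: [0.464, 0.0452, 0.0799]
tool_rot: [3.141, 0.031, -0.001]
ft_force: [0.9, 1.1, -0.9]
grip_width: 0.554
grip_force: 24.4
```

Call:
move_arm(increments="0 39 0 0 0 0 255;0 38 0 0 0 0 255;0 0 -20 0 0 0 255;0 0 -20 0 0 0 255;0 0 -20 0 0 0 255;0 0 0 0 0 0 255;0 0 0 0 0 0 255;0 0 0 0 0 0 255")

```text
time: 27.07
position: [0.4659, 0.1206, 0.0209]
tool_rot: [-3.141, -0.031, -0.001]
ft_force: [0.1, -0.0, -1.0]
grip_width: 0.559
grip_force: 24.4
```

```bash
python3 -c "
from h import *
p=pre(.1222);save(p,'w7.png');print(edges(p,.557,.572,.008,.032,.08,.22))"
```

```text
[0.46593174 0.12064873 0.0209101 ] [-3.14094039e+00 -3.10539757e-02 -8.03720570e-04] 0.5585531215423397 [ 7.55656652e-02 -7.42870325e-04 -1.03073222e+00]
[(np.float64(88.2), np.float64(97.2)), (np.float64(147.2), np.float64(156.2)), (np.float64(157.2), np.float64(172.2))]
[(np.float64(92.2), np.float64(141.2))]
front,roof 0.554994627464082 0.5744131447847058
((526.6057739257812, 116.94082641601562), (48.157203674316406, 55.38005065917969), 87.32839965820312)
[(np.float64(96.0), np.float64(97.0)), (np.float64(148.0), np.float64(149.0)), (np.float64(207.0), np.float64(212.0))]
```

View pics/w7.png

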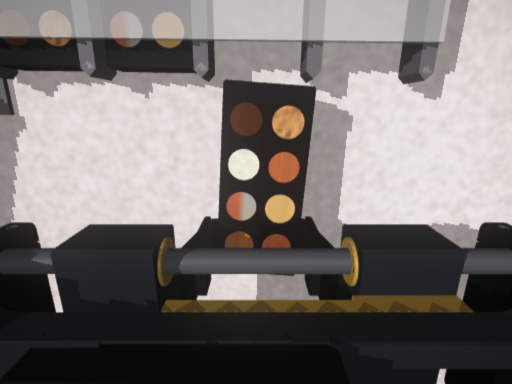

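Call:
move_arm(increments="0 2 -5 0 0 3.2 255;0 0 0 0 0 0 255;0 0 0 0 0 0 255;0 0 0 0 0 0 255;0 0 0 0 0 0 255;0 0 0 0 0 0 255;0 0 0 0 0 0 255;0 0 0 0 0 0 255")

```text
time: 27.78
position: [0.4657, 0.1222, 0.0153]
tool_rot: [3.139, 0.118, 0.0]
ft_force: [0.8, -0.2, -1.7]
grip_width: 0.556
grip_force: 24.4
```

```bash
python3 -c "
from h import *
p=pre(.1222)"
```

```text
[0.46565678 0.12222051 0.0152953 ] [3.13920559e+00 1.18298988e-01 1.18520414e-04] 0.5557220771607472 [ 0.81486177 -0.24784954 -1.7240518 ]
[(np.float64(88.2), np.float64(97.2)), (np.float64(147.2), np.float64(156.2)), (np.float64(157.2), np.float64(172.2))]
[(np.float64(98.2), np.float64(146.2))]
front,roof 0.5540871125599262 0.5744123572429461
((527.0389404296875, 121.84999084472656), (54.071651458740234, 48.16942596435547), 0.16993141174316406)
```

Call:
move_arm(increments="0 0.3 -5 0 0 0.2 255;0 0 -5 0 0 0 255;4 0 0 0 0 0 255;6 0 0 0 0 0 255;6 0 0 0 0 0 255;6 0 0 0 0 0 255;6 0 0 0 0 0 255;0 0 0 0 0 0 255")

```text
time: 28.5
position: [0.4953, 0.1226, 0.0051]
tool_rot: [-3.138, -0.123, -0.003]
ft_force: [-0.3, -0.3, -0.8]
grip_width: 0.558
grip_force: 24.5
```

Call:
move_arm(increments="7 0 0 0 0 0 255;7 0 0 0 0 0 255;7 0 0 0 0 0 255;7 0 0 0 0 0 255;6 0 0 0 0 0 255;0 0 0 0 0 0 255;0 0 0 0 0 0 95;0 0 0 0 0 0 95")

```text
time: 29.17
position: [0.5275, 0.1227, 0.0052]
tool_rot: [-3.139, -0.125, 0.0]
ft_force: [0.0, -0.1, -0.4]
grip_width: 0.607
grip_force: 0.0
```

Call:
move_arm(increments="0 0 0 0 0 0 85;0 0 25 0 0 0 85;0 0 20 0 0 0 85;-30 0 0 0 0 -2 255;-30 0 0 0 0 -1.8 255;0 0 0 0 0 0 255;0 0 0 0 0 0 255;0 0 0 0 0 0 255")

```text
time: 29.83
position: [0.4682, 0.1223, 0.0506]
tool_rot: [3.141, 0.02, 0.002]
ft_force: [-0.7, 0.2, 0.0]
grip_width: 0.368
grip_force: 0.0
```

```bash
python3 -c "
from h import *
save(rear(.122),'w8.png')"
```

```text
[0.4681835  0.12232715 0.05059952] [3.14083946e+00 2.04014138e-02 2.45257723e-03] 0.3682414362112445 [-0.68144685  0.24837607  0.00262058]
-20 [0.5069 0.1    0.015 ]
-15 [0.5072 0.105  0.0162]
15 [0.5066 0.135  0.0159]
20 [0.5067 0.14   0.0165]
```

Same push: TCP to ~0.551.

Call:
move_arm(increments="5 0 0 0 0 0 255;0 0 0 0 0 0 255;0 0 -21 0 0 0 255;0 0 -21 0 0 0 255;10 0 0 0 0 0 255;10 0 0 0 0 0 255;12 0 0 0 0 0 255;12 0 0 0 0 0 255")

```text
time: 30.55
position: [0.519, 0.1228, 0.0093]
tool_rot: [-3.141, -0.019, -0.002]
ft_force: [-0.6, -0.4, -0.8]
grip_width: 0.008
grip_force: 0.3
```

Call:
move_arm(increments="12 0 0 0 0 0 255;10 0 0 0 0 0 255;5 0 0 0 0 0 255;3 0 0 0 0 0 255;2 0 0 0 0 0 255;1 0 0 0 0 0 255;0.5 0 0 0 0 0 255;0 0 0 0 0 0 255")

```text
time: 31.22
position: [0.5498, 0.1227, 0.0082]
tool_rot: [3.141, 0.021, -0.0]
ft_force: [-1.5, 0.4, 0.2]
grip_width: 0.003
grip_force: 0.6
```

Call:
move_arm(increments="0.5 0 0 0 0 0 255;0.5 0 0 0 0 0 255;0.5 0 0 0 0 0 255;0 0 0 0 0 0 255;0 0 0 0 0 0 255;0 0 0 0 0 0 255;0 0 0 0 0 0 255;0 0 0 0 0 0 255")

```text
time: 31.88
position: [0.5508, 0.1225, 0.0081]
tool_rot: [3.141, 0.02, -0.002]
ft_force: [-4.7, -0.2, 4.2]
grip_width: 0.002
grip_force: 2.6
```

Call:
move_arm(increments="-10 0 10 0 0 0 255;-10 -10 40 0 0 0 255;-10 -36 40 0 0 0 255;-12 -38 36 0 0 0 0;-12 -38 0 0 0 4 0;-12 -38 0 0 0 4 0;-12 -38 0 0 0 4 0;-12 -38 0 0 0 0 0")

```text
time: 32.55
position: [0.4674, -0.0987, 0.1167]
tool_rot: [3.119, 0.353, 0.006]
ft_force: [0.8, -1.1, -0.4]
grip_width: 0.302
grip_force: 0.0
```

Call:
move_arm(increments="-12 -38 0 0 0 0 0;-12 -38 0 0 0 0 0;-12 -38 0 0 0 0 0;-12 -38 0 0 0 0 0;-5 -18 0 0 0 0 0;0 0 0 0 0 0 0;0 0 0 0 0 0 0;0 0 0 0 0 0 0")

```text
time: 33.22
position: [0.4148, -0.2655, 0.116]
tool_rot: [3.121, 0.35, 0.002]
ft_force: [0.8, -0.2, 0.2]
grip_width: 0.907
grip_force: 0.0
```

```bash
python3 - <<'E'
from h import *
s=ctrl.get_state(); print(s["position"],s["tool_rot"],s["grip_width"])
p=ctrl.get_image("wrist"); print(*pals(p),sep="\n"); save(p,"w9.png")
E
```

```text
[ 0.41479878 -0.2655272   0.11601667] [3.12147041e+00 3.50081837e-01 2.00674790e-03] 0.9073776352127859
(0.79, array([ 433.4, -282.5]), array([107.8,  46.9]), 12.8, 5257)
(0.78, array([ 323.6, -368.7]), array([47.6, 28.5]), 74.1, 652)
```

View pics/w9.png

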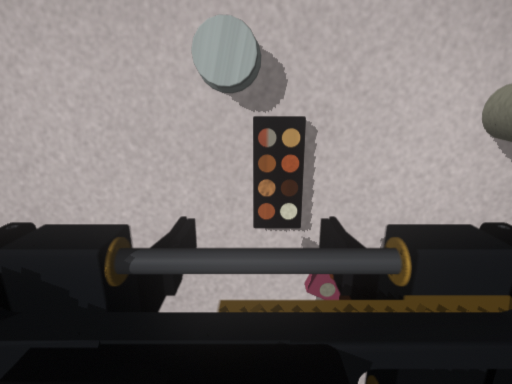

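Call:
move_arm(increments="-7 -23 -15 0 0 0 0;0 0 -35 0 0 0 0;0 0 -35 0 0 0 0;0 0 -26 0 0 0 0;0 0 0 0 0 0 0;0 0 0 0 0 0 0;0 0 0 0 0 0 255;0 0 0 0 0 0 255")

```text
time: 33.98
position: [0.4076, -0.2888, 0.0056]
tool_rot: [3.121, 0.35, 0.001]
ft_force: [0.6, -0.3, 0.0]
grip_width: 0.922
grip_force: 0.0
```

Call:
move_arm(increments="0 0 0 0 0 0 255;0 0 0 0 0 0 255;0 0 0 0 0 0 255;0 0 0 0 0 0 255;0 0 0 0 0 0 255;0 0 0 0 0 0 255;0 0 20 0 0 0 255;0 0 35 0 0 0 255")

```text
time: 34.65
position: [0.4036, -0.2869, 0.0567]
tool_rot: [-3.115, -0.348, 0.009]
ft_force: [-0.1, -1.4, -1.1]
grip_width: 0.549
grip_force: 25.0
```

Call:
move_arm(increments="5 36 10 0 0 -4.1 255;5 38 0 0 0 -4.1 255;5 39 0 0 0 -4.1 255;8 39 0 0 0 0 255;8 39 0 0 0 0 255;8 39 0 0 0 0 255;8 39 0 0 0 0 255;8 39 0 0 0 0 255")

```text
time: 35.32
position: [0.4616, 0.0204, 0.0699]
tool_rot: [3.141, 0.011, 0.0]
ft_force: [-0.0, -0.2, -1.5]
grip_width: 0.55
grip_force: 25.0
```

Call:
move_arm(increments="8 41 0 0 0 0 255;0 0 -18 0 0 0 255;0 0 -18 0 0 0 255;0 0 -14 0 0 0 255;0 0 0 0 0 0 255;0 0 0 0 0 0 255;0 0 0 0 0 0 255;0 0 0 0 0 0 255")

```text
time: 35.98
position: [0.4708, 0.0596, 0.0209]
tool_rot: [3.141, 0.011, 0.003]
ft_force: [0.3, -0.2, -1.7]
grip_width: 0.549
grip_force: 25.0
```

```bash
python3 -c "
from h import *
p=pre(.0622);print(edges(p,.557,.572,.008,.032,.02,.16))"
```

```text
[0.47075025 0.05960311 0.0208512 ] [3.14131418e+00 1.09920447e-02 2.83728118e-03] 0.5486358075235166 [ 0.25221951 -0.2157986  -1.68552287]
[(np.float64(28.199999999999996), np.float64(37.199999999999996)), (np.float64(87.19999999999999), np.float64(96.19999999999999)), (np.float64(98.19999999999999), np.float64(112.19999999999999))]
[(np.float64(36.199999999999996), np.float64(84.19999999999999))]
front,roof 0.5531337068356756 0.5749935870997991
((526.4700927734375, 59.96984100341797), (53.294700622558594, 48.158668518066406), 0.7254155874252319)
[(np.float64(32.0), np.float64(34.0)), (np.float64(36.0), np.float64(37.0)), (np.float64(88.0), np.float64(89.0)), (np.float64(90.0), np.float64(93.0)), (np.float64(147.0), np.float64(152.0))]
```

Call:
move_arm(increments="0 2.4 -8 0 0 0 255;0 0 -7.5 0 0 0 255;4 0 0 0 0 0 255;6 0 0 0 0 0 255;6 0 0 0 0 0 255;6 0 0 0 0 0 255;6 0 0 0 0 0 255;0 0 0 0 0 0 255")

```text
time: 36.7
position: [0.4994, 0.0622, 0.0043]
tool_rot: [-3.141, -0.011, -0.002]
ft_force: [-0.2, -0.4, -1.4]
grip_width: 0.546
grip_force: 25.0
```

Call:
move_arm(increments="6 0 0 0 0 0 255;6 0 0 0 0 0 255;6 0 0 0 0 0 255;6 0 0 0 0 0 255;5 0 0 0 0 0 255;0 0 0 0 0 0 255;0 0 0 0 0 0 85;0 0 0 0 0 0 85")

```text
time: 37.37
position: [0.5268, 0.0623, 0.0044]
tool_rot: [3.142, 0.012, -0.0]
ft_force: [0.2, 0.0, 0.4]
grip_width: 0.623
grip_force: 0.0
```

Call:
move_arm(increments="0 0 0 0 0 0 85;0 0 25 0 0 0 85;0 0 20 0 0 0 85;-32 0 0 0 0 0 255;-32 0 0 0 0 0 255;0 0 0 0 0 0 255;0 0 0 0 0 0 255;0 0 0 0 0 0 255")

```text
time: 38.03
position: [0.4635, 0.0618, 0.0498]
tool_rot: [3.141, 0.012, 0.003]
ft_force: [0.8, 0.1, -0.3]
grip_width: 0.374
grip_force: 0.0
```

```bash
python3 -c "
from h import *
save(rear(.062),'w10.png')"
```

```text
[0.4635409  0.06181857 0.04983491] [3.14067012e+00 1.15849251e-02 2.75186664e-03] 0.3744925389416336 [ 0.78157528  0.14348075 -0.25895522]
-20 [0.5012 0.04   0.0164]
-15 [0.5013 0.045  0.0167]
15 [0.5003 0.075  0.0158]
20 [0.5002 0.08   0.0164]
```

Call:
move_arm(increments="8 0.5 0 0 0 0 255;0 0 0 0 0 0 255;0 0 -21 0 0 0 255;0 0 -20 0 0 0 255;10 0 0 0 0 0 255;10 0 0 0 0 0 255;12 0 0 0 0 0 255;12 0 0 0 0 0 255")

```text
time: 38.75
position: [0.5173, 0.0629, 0.0093]
tool_rot: [-3.141, -0.011, -0.002]
ft_force: [-0.6, -0.1, -0.2]
grip_width: 0.011
grip_force: 0.3
```

Call:
move_arm(increments="12 0 0 0 0 0 255;12 0 0 0 0 0 255;5 0 0 0 0 0 255;3 0 0 0 0 0 255;2 0 0 0 0 0 255;1 0 0 0 0 0 255;0.5 0 0 0 0 0 255;0 0 0 0 0 0 255")

```text
time: 39.42
position: [0.5501, 0.0628, 0.0085]
tool_rot: [3.141, 0.012, -0.0]
ft_force: [-1.9, 0.7, 0.4]
grip_width: 0.001
grip_force: 0.6
```

Call:
move_arm(increments="0.5 0 0 0 0 0 255;0.5 0 0 0 0 0 255;0.5 0 0 0 0 0 255;0 0 0 0 0 0 255;0 0 0 0 0 0 255;0 0 0 0 0 0 255;0 0 0 0 0 0 255;0 0 0 0 0 0 255")

```text
time: 40.08
position: [0.5515, 0.0626, 0.0083]
tool_rot: [3.141, 0.012, -0.001]
ft_force: [-4.0, -1.0, 3.7]
grip_width: 0.002
grip_force: 2.0
```

Call:
move_arm(increments="-10 0 8 0 0 0 255;0 0 40 0 0 0 255;-5 10 40 0 0 0 255;-14 38 10 0 0 0 255;-14 38 0 0 0 0 255;-14 38 0 0 0 0 255;-14 38 0 0 0 0 255;-14 38 0 0 0 0 255")

```text
time: 40.75
position: [0.4674, 0.2644, 0.107]
tool_rot: [-3.141, -0.011, -0.006]
ft_force: [0.5, 0.3, 0.1]
grip_width: 0.005
grip_force: 0.0
```

Call:
move_arm(increments="-14 38 0 0 0 0 255;-14 38 0 0 0 0 255;-7 34 0 0 0 0 255;0 0 0 0 0 0 255;0 0 0 0 0 0 255;0 0 0 0 0 0 255;0 0 0 0 0 0 255;0 0 0 0 0 0 255")

```text
time: 41.42
position: [0.4333, 0.3708, 0.1062]
tool_rot: [3.141, 0.007, 0.001]
ft_force: [-0.1, 0.1, -0.3]
grip_width: 0.005
grip_force: 0.0
```

```bash
python3 - <<'E'
from h import *
s=ctrl.get_state(); print(s["position"],s["tool_rot"],s["grip_width"])
p=ctrl.get_image("scene"); print(barq(p))
p=ctrl.get_image("wrist"); print(barq(p)); save(p,"w11.png")
E
```

```text
[0.4333079  0.3707887  0.10617689] [3.14075085e+00 6.73678436e-03 1.03303857e-03] 0.0047108541942524505
(array([ 9.6339387e-01, -2.6809001e-01,  4.3307742e+02,  3.2709341e+02],
      dtype=float32), 493)
(array([ 9.6215570e-01, -2.7250034e-01,  4.5043552e+02,  3.2751019e+02],
      dtype=float32), 4308)
```

View pics/w11.png

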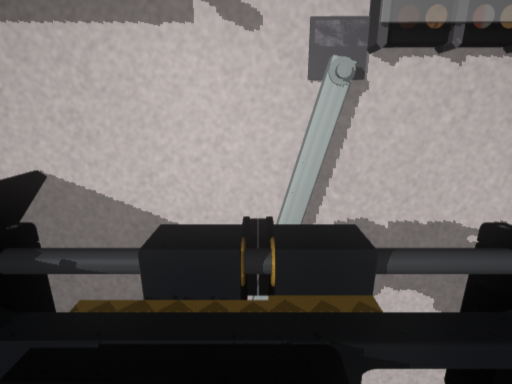

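Call:
move_arm(increments="0 0 -35 0 0 0 255;0 0 -35 0 0 0 255;0 0 -27 0 0 0 255;-1 -7 0 0 0 0 255;-3 -8 0 0 0 0 255;-4 -12 0 0 0 0 255;-4 -14 0 0 0 0 255;-2 -14 0 0 0 0 255")

```text
time: 42.18
position: [0.419, 0.3182, 0.0118]
tool_rot: [-3.139, -0.012, -0.006]
ft_force: [0.8, 1.3, -0.0]
grip_width: 0.009
grip_force: 0.8
```

Call:
move_arm(increments="-1 -12 0 0 0 0 255;0 -12 0 0 0 0 255;2 -12 0 0 0 0 255;3 -12 0 0 0 0 255;5 -12 0 0 0 0 255;6 -11 0 0 0 0 255;8 -10 0 0 0 0 255;9 -10 0 0 0 0 255")

```text
time: 42.85
position: [0.4514, 0.2266, 0.0118]
tool_rot: [-3.14, -0.012, -0.006]
ft_force: [0.4, 2.2, 0.5]
grip_width: 0.003
grip_force: 0.8
```

```bash
python3 - <<'E'
from h import *
s=ctrl.get_state(); print(s["position"],s["ft_force"])
p=ctrl.get_image("wrist"); print(barq(p))
E
```

```text
[0.45137814 0.22664754 0.01176425] [0.38500186 2.21909044 0.51646039]
(array([  0.5968103,   0.8023824, 492.26477  , 236.15791  ], dtype=float32), 11811)
```

Call:
move_arm(increments="5 -9 0 0 0 0 255;6 -8 0 0 0 0 255;9 -7 0 0 0 0 255;9 -6 0 0 0 0 255;9 -5 0 0 0 0 255;9 -5 0 0 0 0 255;9 -3 0 0 0 0 255;6 -2 0 0 0 0 255")

```text
time: 43.57
position: [0.5131, 0.1809, 0.0091]
tool_rot: [3.141, 0.011, -0.0]
ft_force: [-0.5, 0.4, 0.6]
grip_width: 0.009
grip_force: 0.5
```

Call:
move_arm(increments="2 0 0 0 0 0 255;2 0 0 0 0 0 255;1 0 0 0 0 0 255;1 0 0 0 0 0 255;1 0 0 0 0 0 255;0 0 0 0 0 0 255;0 0 0 0 0 0 255;0 0 0 0 0 0 255")

```text
time: 44.23
position: [0.5184, 0.1817, 0.0092]
tool_rot: [3.141, 0.012, -0.001]
ft_force: [-2.4, 0.2, -1.8]
grip_width: 0.0
grip_force: 0.8
```

```bash
python3 - <<'E'
from h import *
s=ctrl.get_state(); print(s["position"],s["ft_force"])
p=ctrl.get_image("scene"); print(barq(p))
E
```

```text
[0.51844635 0.1816578  0.00922853] [-2.42873525  0.23760378 -1.82898969]
(array([ 4.3810029e-03, -9.9999040e-01,  5.3933380e+02,  1.8397154e+02],
      dtype=float32), 370)
```

Call:
move_arm(increments="0.5 0 0 0 0 0 255;0.5 0 0 0 0 0 255;0.5 0 0 0 0 0 255;0 0 0 0 0 0 255;0 0 0 0 0 0 255;0 0 0 0 0 0 255;0 0 0 0 0 0 255;0 0 0 0 0 0 255")

```text
time: 44.95
position: [0.5185, 0.1817, 0.0092]
tool_rot: [3.14, 0.013, -0.005]
ft_force: [-7.3, -1.4, 2.8]
grip_width: 0.003
grip_force: 3.2
```

Call:
move_arm(increments="0.5 0 0 0 0 0 255;0.5 0 0 0 0 0 255;0.5 0 0 0 0 0 255;0 0 0 0 0 0 255;0 0 0 0 0 0 255;0 0 0 0 0 0 255;0 0 0 0 0 0 255;0 0 0 0 0 0 255")

```text
time: 45.62
position: [0.5186, 0.1817, 0.0091]
tool_rot: [3.14, 0.013, -0.01]
ft_force: [-10.0, -2.2, 6.2]
grip_width: 0.012
grip_force: 5.0
```

At the stop. I'll retract straight back, rise and check.

Call:
move_arm(increments="-6 0 0 0 0 0 255;-15 0 5 0 0 0 255;-20 0 40 0 0 0 255;0 0 40 0 0 0 255;0 0 40 0 0 0 255;0 -30 40 0 0 0 255;0 -40 0 0 0 0 255;0 -40 0 0 0 0 255")

```text
time: 46.28
position: [0.4851, 0.0771, 0.1685]
tool_rot: [3.141, 0.019, 0.015]
ft_force: [1.4, -0.5, -1.7]
grip_width: 0.007
grip_force: 0.0
```

```bash
python3 - <<'E'
from h import *
p=ctrl.get_image("scene"); print(barq(p)); save(p,"fs.png",s=1.5); print(*pals(p),sep="\n")
for t in("tonic","powder","cup","balm","cream","compact"):
    r=ctrl.find_in(t,p); print(t,[(np.round(a["centre"],3),round(a["score"],2)) for a in r[:2]])
E
```

```text
(array([ 3.3927653e-03, -9.9999422e-01,  5.3943170e+02,  2.5117096e+02],
      dtype=float32), 368)
(0.58, array([ 328.6, -401.9]), array([105. ,  46.4]), 77.6, 634)
tonic [(array([ 0.777, -0.045,  0.095]), 0.64)]
powder [(array([ 0.787, -0.162,  0.085]), 0.81)]
cup [(array([ 0.552, -0.486,  0.09 ]), 0.71)]
balm [(array([ 0.528, -0.217,  0.038]), 0.78)]
cream [(array([ 0.699, -0.237,  0.045]), 0.84), (array([0.539, 0.159, 0.016]), 0.71)]
compact [(array([0.807, 0.079, 0.015]), 0.83), (array([ 0.526, -0.221,  0.04 ]), 0.21)]
```

View pics/fs.png

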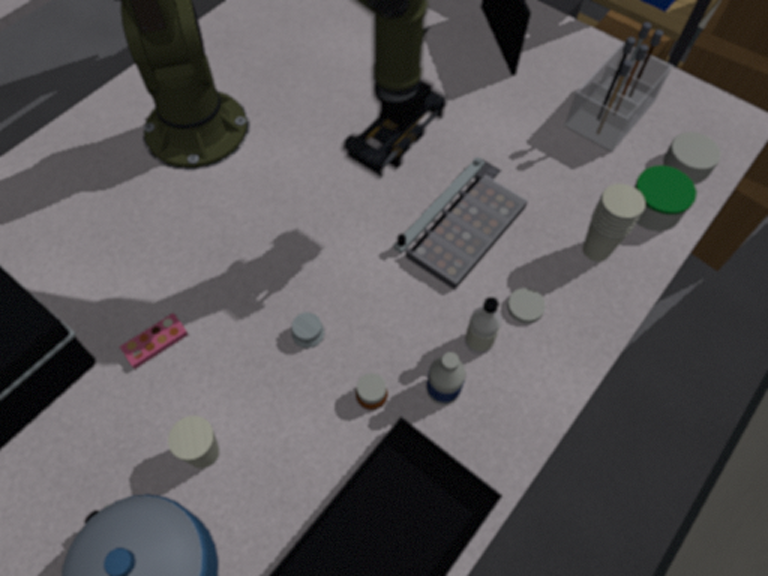

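The scene view shows all four palettes under the roof (about (470,230)) with the bar shut across the mouths. The loose items and the pink look-alike at (153,340) have not moved.

```bash
python3 -c "
from bench import ctrl
print(ctrl.close_job())"
```

```text
the job is handed in; nothing more can be done
None
```

I put all four palettes fully home, each in its own slot, and swung the bar shut to its stop. The bottles, cup, jars, compact and the pink look-alike were left where they stood, and I handed the job in at about 46 s; the hand-in gave no verdict.

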